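# Lay out the spacer kit on its outline plates

### The arm

A 6-joint arm with a two-finger parallel gripper is mounted at the origin on a cart in front of the work surface, level with it; the furniture and walls round the work are solid. World frame = base frame: x ahead of the robot, y to its left, z up, the work surface at z = 0. Lengths are in m, angles in rad, forces in N, time in s.
With the tool pointing down it reaches from about 0.375 to 0.9 m from the base axis. Payload 3.1 kg.
Tool frame: the origin (TCP) lies midway between the tips of the shut fingers; the grasp point (between the pads) lies 19 mm behind it; x points along the fingers, y is the direction in which the jaws open and shut, and the axes are right-handed (so a half turn about x gives the same grasp; the last joint's range is limited). The gripper opens to 87 mm and grips with 3 to 60 N. Pads are 19 mm wide; open, the fingers measure 117 mm over their backs; the gripper's body (75 mm by 190 mm) begins 51 mm behind the grasp point.
Start: joints at [1.111, 0.527, 1.433, -0, 1.181, -0.178], TCP at [0.173, 0.601, 0.223] pointing down, gripper open.
Joint ranges: [-3.08, 3.08], [-0.75, 2.2], [0.22, 2.44], [-1.43, 4.57], [0, 2.65], [-2.85, 2.85]. Speed limits (rad/s): [2.79, 2.79, 3.14, 3.14, 3.14, 3.14].

### API

Orientations are given as a unit quaternion [x, y, z, w].
In Python, from rig import get_obs, imaging, robot gives the robot as it stands.
- The arm moves only by the shell command python3 -m inch 'ROWS' [FORCE]. ROWS is JSON, a list of rows, each a list of 3 entries, a list of its own where there are three numbers: the finger opening in mm, from 0 to 87, then the shift along the tool's x, y, z in mm, then the turn, a rotation vector about the tool's x, y, z in degrees. In form: [[grip, [dx, dy, dz], [wx, wy, wz]], ...]. A call has 1 to 12 rows; each row shifts and turns the pose as measured when the row begins, along the tool's axes as they then stand; what a row does not reach is not made up. A row lasts 1/8 s, in which the tool goes at most 62.5 mm and 10.7 degrees, less where a joint would pass 70% of its speed; a pose out of reach is approached as far as the arm can. A call with a gripper value outside its range is refused whole. The fingers move at their own pace and stop on an object; FORCE is the grip in N (left out, the last holds). Time passes only in rows, so rows that do not move let the fingers close. It gives the time, the measured TCP pose, the force and the opening at its end, in the units of the state.
- get_obs(): the state, without advancing time (a new reading comes with each control period).
- imaging.camera(name): name is "scene" or "top" or "wrist"; returns the picture (384x512x3 uint8, red, green, blue); there is no depth.
- imaging.camera_params(name): a dict with "camera_matrix" (3x3 intrinsics, pixels), "k1" (the pictures are not rectified: a ray, as slopes to the right and down, at radius r is drawn at 1 + k1 r^2 times it, then the intrinsics apply), "xyz" and "rotation" of the camera in the world. Camera axes: x right, y down, z forward; pixel columns grow to the right and rows downward; lengths in m; the calibration is good to about 2 mm. A picture is of the moment at which its call begins: read the wrist's pose just before it. camera_params takes no time and is no camera call; for the wrist camera it gives the pose at the moment of the call.
- robot.hand_in(): hands the job in, once; it reports no verdict.
Trained networks look in the newest picture that a camera, given by its name, has taken for a name from the list of things; names that differ only in an ending like _2 or _b are one class to them, and where a whole thing is asked for, a point or a joint stands for the part that bears it (a point fixed in the world has none). Each returns a list of dicts, best first, with "confidence" (0 to 1); they miss things now and then, are a little off and sometimes report something else, mostly with a low value. They report only what shows in the picture. A call takes as long as a camera call. They do not tell look-alikes from the thing itself.
- imaging.cut_out(camera, target): "pixels" (384x512 bool, what is visible of it) and "box" ([centre column, centre row, width, height] in pixels, round what is visible of it).
- imaging.tip_of(camera, target): "pixel" ([column, row] in pixels: a listed point, or the origin of a listed thing).
The state is a dict: "time": time; "q": joint angles; "joint_velocities": joint speeds; "joint_torque": joint torques, N m; "position": TCP position; "tool_rot": TCP orientation; "ft_force": force on the tool from outside, world axes, zero at the start; "moment": the same for the moment, N m; "grip_width": finger opening in m.
Only numpy, scipy, OpenCV 4.12 (cv2) and the standard library are available. Lean on these libraries where they do the work, as an engineer would, in place of code of your own. Each camera call takes 0.05 s, during which the arm holds its last target. There are 200 camera calls.

### The job

Lay out the kit for the next assembly: put each of the four white parts (the broad oblong spacer, the slim bar spacer, the square spacer block and the flanged bush) on the grey plate whose black outline matches it, the right way up, covering the outline and turned to lie along it. All four must end up lying flat and released, each on its own plate.

Things in the scene. Friction and masses are not known exactly. Their poses are not given: they have to be found in the camera images.
- oblong: White plastic spacer block, 32 (x) x 50 (y) x 12 (z) mm, two screw holes. Origin: centre of the underside; z up.
- bar: White plastic slim spacer block, 24 (x) x 60 (y) x 10 (z) mm, two screw holes. Origin: centre of the underside; z up.
- square: White plastic square spacer block without holes, 36 x 36 mm, 24 mm high. Origin: centre of the underside; z up.
- bush: White plastic flanged bush with a bore, round, standing flange up; flange 44 mm in diameter at the top, 23 mm high, can be gripped across the flange. Origin: centre of the underside; z up.
- plate_oblong: Fixed light-grey square plate, 76 x 76 x 4 mm, lying on the table, with a flat filled black outline in its middle, 1 mm larger all round than the part it stands for: a 32 x 50 mm rectangle with two hole marks. The outline's 50 mm axis runs along y. Origin: centre of the plate's underside, right under the middle of the outline; its top is at z = 4 mm.
- plate_bar: Fixed light-grey square plate, 76 x 76 x 4 mm, lying on the table, with a flat filled black outline in its middle, 1 mm larger all round than the part it stands for: a 24 x 60 mm slim rectangle with two hole marks. The outline's 60 mm axis runs along y. Origin: centre of the plate's underside, right under the middle of the outline; its top is at z = 4 mm.
- plate_square: Fixed light-grey square plate, 76 x 76 x 4 mm, lying on the table, with a flat filled black outline in its middle, 1 mm larger all round than the part it stands for: a 36 mm square without marks, sides along x and y. Origin: centre of the plate's underside, right under the middle of the outline; its top is at z = 4 mm.
- plate_round: Fixed light-grey square plate, 76 x 76 x 4 mm, lying on the table, with a flat filled black outline in its middle, 1 mm larger all round than the part it stands for: a disc 44 mm in diameter with a grey bore mark. Origin: centre of the plate's underside, right under the middle of the outline; its top is at z = 4 mm.
Things that resemble listed ones, but are neither listed nor needed, are in the scene too. Leave any pink or turquoise look-alike of the oblong alone. Leave any blue look-alike of the square alone.

How it is judged:
At the end, for the whole second after the job is handed in: Each part rests flat (tilt under 0.12 rad), right way up and released on the plate with its own outline, centre within 10 mm of the plate's centre; the blocks lie within 0.26 rad of their outline (half turns, for the square quarter turns, are the same; the bush's turn is free) (horizontal distance between oblong and plate_oblong below 0.01 m and z of oblong in the frame of plate_oblong between 0.001 and 0.008 m and angle between each of oblong, bar, square, bush's own z axis and vertical below 0.12 rad and linear speed of each of oblong, bar, square, bush below 0.02 m/s and angle between the y axis of oblong and the y axis of plate_oblong, either way round below 0.26 rad and horizontal distance between bar and plate_bar below 0.01 m and z of bar in the frame of plate_bar between 0.001 and 0.008 m and angle between the y axis of bar and the y axis of plate_bar, either way round below 0.26 rad and horizontal distance between square and plate_square below 0.01 m and z of square in the frame of plate_square between 0.001 and 0.008 m and (angle between the y axis of square and the y axis of plate_square, either way round below 0.26 rad or angle between the y axis of square and the x axis of plate_square, either way round below 0.26 rad) and horizontal distance between bush and plate_round below 0.01 m and z of bush in the frame of plate_round between 0.001 and 0.008 m); the robot touches nothing.
It also fails if it takes over 88 s, if anything falls off the work surface, if the arm or the gripper's body presses on something with over 40 N, if the wrist force passes 120 N, or if a joint passes its speed limit or range.

## Working session

There is one attempt and no reset: what is moved stays moved. The work goes in short steps, Python scripts to look and compute and a shell command to move; the robot and the scene stay as the last step left them, time stands still between calls to the robot, and variables do not carry over. Pictures are saved under pics/ and viewed, about 12 in all and at most 16, crops included, and the job is handed in when it is done.

```bash
ls; mkdir -p pics; cat > h.py <<'E'
import numpy as np, cv2
from rig import get_obs, imaging, robot
from scipy.spatial.transform import Rotation as R
def ray(cam,px,p=None):
    p=p or imaging.camera_params(cam)
    K=np.array(p["camera_matrix"]);k=p["k1"]
    px=np.atleast_2d(np.array(px,float))
    d=np.c_[(px[:,0]-K[0,2])/K[0,0],(px[:,1]-K[1,2])/K[1,1]]
    u=d.copy()
    for _ in range(20): u=d/(1+k*(u**2).sum(1,keepdims=True))
    r=np.array(p["rotation"]); r=r if r.shape==(3,3) else R.from_quat(r).as_matrix()
    return np.array(p["xyz"]),np.c_[u,np.ones(len(u))]@r.T
def onz(cam,px,z,p=None):
    o,d=ray(cam,px,p); return o+d*((z-o[2])/d[:,2])[:,None]
def save(name,img): cv2.imwrite("pics/"+name,img[:,:,::-1])
E
python3 - <<'E'
from h import *
a=imaging.camera("top");b=imaging.camera("scene");
save("top0.png",a);save("scene0.png",b)
print(get_obs()); 
for c in("top","scene","wrist"): print(c,imaging.camera_params(c))
for t in["oblong","bar","square","bush","plate_oblong","plate_bar","plate_square","plate_round"]:
    for d in imaging.cut_out("top",t)[:4]:
        m=d["pixels"].astype(np.uint8);r=cv2.minAreaRect(cv2.findNonZero(m))
        print(t,round(d["confidence"],2),np.round(d["box"]),[np.round(x,1) for x in r],m.sum(),a[d["pixels"]].mean(0).round(),onz("top",[r[0]],0.01).round(3))
E
```

```text
pics
{'time': 0.1, 'q': array([ 1.11150415e+00,  5.28389649e-01,  1.43378494e+00, -1.79359589e-05,
        1.18137818e+00, -1.78490800e-01]), 'joint_velocities': array([-0.00223105, -0.00086073, -0.00201063,  0.0011552 , -0.0003678 ,
        0.00011229]), 'joint_torque': array([-7.69059861e-04, -4.40984774e+01, -1.77149087e+01,  6.35182508e-02,
        5.33860386e-02, -3.42157296e-05]), 'position': array([0.17287711, 0.59992767, 0.22165595]), 'tool_rot': array([ 0.09829009,  0.70036055, -0.0996099 ,  0.69993716]), 'ft_force': array([-0.04990594, -0.61790092, -0.30070361]), 'moment': array([-0.03488726,  0.03605291, -0.00954439]), 'grip_width': 0.08714069119521248}
top {'camera_matrix': array([[388.41082452,   0.        , 260.13888604],
       [  0.        , 388.41082452, 194.00963455],
       [  0.        ,   0.        ,   1.        ]]), 'k1': -0.13364744619238667, 'xyz': array([ 0.28437124, -0.03750195,  1.14697312]), 'rotation': array([ 0.7191451 , -0.68583516,  0.07468703, -0.08295965])}
scene {'camera_matrix': array([[384.65491585,   0.        , 254.63754248],
       [  0.       
[... 1564 characters left out ...]
49. 177.  30.  34.] [array([349.1, 177.2]), array([26.4, 25.9]), np.float64(63.4)] 649 [100.  95.  92.] [[ 0.607 -0.286  0.01 ]]
plate_bar 0.82 [160. 226.  30.  26.] [array([160.4, 225.2]), array([25.8, 24.5]), np.float64(85.6)] 612 [95. 91. 91.] [[0.433 0.275 0.01 ]]
plate_square 0.84 [223. 172.  22.  26.] [array([220.5, 172. ]), array([24., 25.]), np.float64(90.0)] 618 [98. 93. 92.] [[0.605 0.106 0.01 ]]
plate_square 0.52 [335. 236.  13.  16.] [array([337.1, 234.6]), array([11.4, 17.4]), np.float64(53.1)] 187 [183. 173. 157.] [[ 0.43 -0.25  0.01]]
plate_round 0.86 [278. 230.  24.  31.] [array([277.5, 228.3]), array([25.5, 25.5]), np.float64(16.7)] 628 [99. 95. 95.] [[ 0.441 -0.074  0.01 ]]
```

```bash
python3 - <<'E'
from h import *
a=cv2.imread("pics/top0.png");cv2.imwrite("pics/v1.png",cv2.resize(a[120:290,120:400],None,fx=2.85,fy=2.85,interpolation=cv2.INTER_CUBIC))
E
```

```text
(no output)
```

View pics/v1.png

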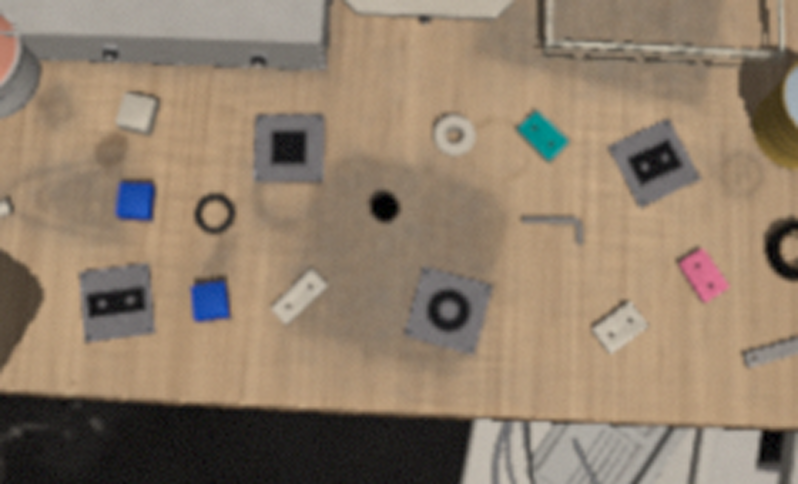

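View pics/scene0.png

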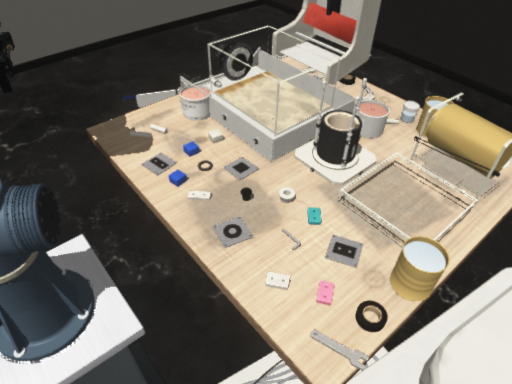

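```bash
cat >> h.py <<'E'
def seg(img,cam,c,half,z,kind,p=None,S=6):
    """largest-near-centre blob of a kind -> world centre, yaw of long side (deg), size mm"""
    x0,y0=int(c[0]-half),int(c[1]-half);x0=max(x0,0);y0=max(y0,0)
    im=cv2.resize(img[y0:y0+2*half,x0:x0+2*half],None,fx=S,fy=S,interpolation=cv2.INTER_CUBIC)
    hsv=cv2.cvtColor(im,cv2.COLOR_RGB2HSV).astype(int);s,v=hsv[...,1],hsv[...,2]
    if kind=="white": m=(s<75)&(v>135)
    elif kind=="plate": m=((s<45)&(v<150))|(v<60)
    else: m=v<65
    m=m.astype(np.uint8)
    cs,_=cv2.findContours(m,cv2.RETR_EXTERNAL,cv2.CHAIN_APPROX_NONE)
    cs=[k for k in cs if cv2.contourArea(k)>(half*S)**2*0.03]
    ctr=np.array([(c[0]-x0)*S,(c[1]-y0)*S])
    k=min(cs,key=lambda k:np.linalg.norm(np.array(cv2.minAreaRect(k)[0])-ctr))
    px=(k[:,0,:]+0.5)/S-0.5+[x0,y0]
    w=onz(cam,px,z,p)[:,:2]
    (cx,cy),(a,b),th=cv2.minAreaRect((w*1000).astype(np.float32))
    yaw=th if a>b else th+90      # direction of long side from world x
    return np.round([cx,cy,min(a,b),max(a,b),(yaw+90)%180-90],1)
def go(x,y,z,yaw=None,o=None):
    """tool-frame shift mm/turn deg to reach TCP x,y,z (mm) with jaw axis (tool y) at yaw deg from world x (mod 180)"""
    o=o or get_obs();r=R.from_quat(o["tool_rot"]);m=r.as_matrix()
    j=np.degrees(np.arctan2(m[1,1],m[0,1]))
    out={"t":round(o["time"],2),"pos":(o["position"]*1000).round(1),"jaw":round(j,1)}
    if yaw is not None:
        d=(yaw-j+90)%180-90
        a=np.radians(j+d);Y=np.array([np.cos(a),np.sin(a),0]);X=np.array([0,0,-1.]);T=np.c_[X,Y,np.cross(X,Y)]
        out["turn"]=np.degrees((r.inv()*R.from_matrix(T)).as_rotvec()).round(1)
        m=T
    out["shift_after_turn"]=(m.T@(np.array([x,y,z])-o["position"]*1000)).round(1)
    return out
E
python3 - <<'E'
from h import *
a=cv2.imread("pics/top0.png")[:,:,::-1].copy()
for n,c,z,k,h in[("oblong",(337,234.5),.012,"white",17),("bar",(225,224),.010,"white",17),("square",(168,160),.02,"white",14),("bush",(279.6,167),.023,"white",14),
 ("p_obl",(349,177),.004,"plate",22),("p_bar",(160,226),.004,"plate",22),("p_sq",(221,172),.004,"plate",22),("p_rnd",(277.5,229),.004,"plate",22),
 ("o_obl",(349,177),.004,"dark",12),("o_bar",(160,226),.004,"dark",12),("o_sq",(221,172),.004,"dark",12),("o_rnd",(277.5,229),.004,"dark",12)]:
    print(n,seg(a,"top",c,h,z,k))
v=lambda x,y:(x/2.85+120,y/2.85+120)
print("box base/top front", onz("top",[v(60,62),v(320,72),v(60,35),v(320,42)],0).round(3).tolist(),"bucket",onz("top",[v(38,80),v(20,112)],0).round(3).tolist())
print("tool x,z axes",R.from_quat(get_obs()["tool_rot"]).as_matrix().round(2).tolist())
E
```

```text
oblong [ 429.8 -251.1   38.1   57.1  -51.1]
bar [448.9  73.6  81.7 101.1   2.8]
square [635.6 270.8  44.8  46.3  78.2]
bush [611.2 -64.6  51.1  82.  -23.1]
p_obl [ 611.3 -287.8   75.1   75.6   27.8]
p_bar [432.6 275.9  74.8  75.1  10.4]
p_sq [608.8 106.   75.2  75.6 -86.8]
p_rnd [441.9 -72.   77.   78.1 -12.9]
o_obl [ 611.5 -288.3   32.2   50.1  -62.4]
o_bar [432.7 276.7  24.1  60.4 -79.5]
o_sq [609.6 105.9  35.1  35.7 -87.4]
o_rnd [441.7 -72.5  41.9  42.1  65.8]
box base/top front [[0.697, 0.369, 0.0], [0.697, 0.077, 0.0], [0.729, 0.373, 0.0], [0.732, 0.079, 0.0]] bucket [[0.675, 0.392, 0.0], [0.637, 0.407, 0.0]]
tool x,z axes [[-0.0, 0.28, 0.96], [-0.0, 0.96, -0.28], [-1.0, -0.0, -0.0]]
```

```bash
python3 -c "
from h import *
print(go(600,240,200,78));print(imaging.camera_params('wrist')['xyz'])"
```

```text
{'t': 0.5, 'pos': array([173.1, 600.5, 222.5]), 'jaw': np.float64(73.9), 'turn': array([-4.1, -0. ,  0. ]), 'shift_after_turn': array([  22.5, -263.9,  492.5])}
[0.1005241  0.62085486 0.38552948]
```

```bash
python3 -m inch '[[87,[0,0,0],[-4,0,0]],[87,[2,-24,45],[0,0,0]],[87,[2,-24,45],[0,0,0]],[87,[2,-24,45],[0,0,0]],[87,[2,-24,45],[0,0,0]],[87,[2,-24,45],[0,0,0]],[87,[2,-24,45],[0,0,0]],[87,[2,-24,45],[0,0,0]],[87,[2,-24,45],[0,0,0]],[87,[2,-24,45],[0,0,0]],[87,[2,-24,45],[0,0,0]],[87,[0,0,0],[0,0,0]]]' 20
python3 - <<'E'
from h import *
a=imaging.camera("wrist");p=imaging.camera_params("wrist");save("w1.png",a)
K=np.array(p["camera_matrix"])
for t in["square","plate_square","bar","bush"]:
    for d in imaging.cut_out("wrist",t)[:3]:
        print(t,round(d["confidence"],2),np.round(d["box"]),a[d["pixels"]].mean(0).round(),onz("wrist",[d["box"][:2]],.015,p).round(3))
print(go(636,271,100,78),p["xyz"])
E
```

```text
time: 2.0
position: [0.5786, 0.2655, 0.2035]
tool_rot: [0.075, 0.701, -0.07, 0.706]
ft_force: [-0.9, 0.6, 0.2]
grip_width: 0.0873
square 0.76 [244. 137.  35.  45.] [ 35. 113. 239.] [[0.54  0.264 0.015]]
square 0.65 [273. 220.  34.  39.] [127. 123. 111.] [[0.638 0.276 0.015]]
plate_square 0.79 [125. 219.  77.  71.] [153. 147. 144.] [[0.602 0.11  0.015]]
bar 0.73 [62. 86. 41. 59.] [223. 219. 209.] [[0.448 0.089 0.015]]
{'t': 2.25, 'pos': array([573.9, 269.3, 203.6]), 'jaw': np.float64(78.6), 'turn': array([ 0.6,  0.2, -0.4]), 'shift_after_turn': array([103.6,  14.6,  60.4])} [0.50176535 0.28042697 0.36610308]
```

View pics/w1.png

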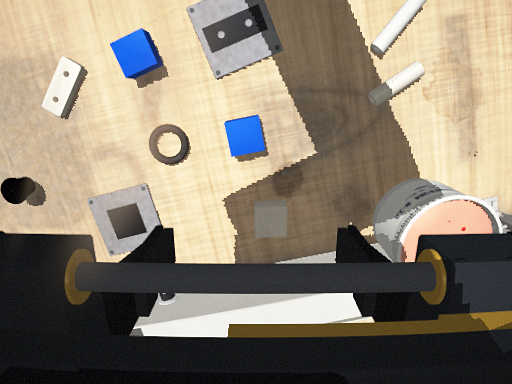

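```bash
cat >> h.py <<'E'
def rect(cam,t,z,p,k=0,d=None):
    d=d or imaging.cut_out(cam,t)[k]
    c=max(cv2.findContours(d["pixels"].astype(np.uint8),cv2.RETR_EXTERNAL,cv2.CHAIN_APPROX_NONE)[0],key=cv2.contourArea)[:,0,:]
    w=onz(cam,c,z,p)[:,:2]
    (cx,cy),(a,b),th=cv2.minAreaRect((w*1000).astype(np.float32))
    return np.round([cx,cy,min(a,b),max(a,b),((th if a>b else th+90)+90)%180-90],1),np.round(d["confidence"],2)
E
python3 - <<'E'
from h import *
a=imaging.camera("wrist");p=imaging.camera_params("wrist")
for t,z in(("square",.02),("bar",.008),("plate_square",.004),("plate_bar",.004)):
    for d in imaging.cut_out("wrist",t)[:3]: print(t,rect("wrist",t,z,p,d=d))
print(go(636,271,60,78))
E
```

```text
square (array([540.5, 263.1,  35.6,  38.3,  -0.7]), np.float64(0.97))
square (array([438.6, 175.2,  41.2,  42.5, -78.6]), np.float64(0.94))
square (array([637.2, 272.4,  35.7,  43.3, -11.5]), np.float64(0.76))
bar (array([449.5,  83.5,  28.4,  61.6, -42.2]), np.float64(0.72))
plate_square (array([611.2, 106. ,  76.5,  79.6, -87. ]), np.float64(0.95))
plate_bar (array([433.9, 275.5,  76.3,  77.1,  10.6]), np.float64(0.81))
{'t': 2.5, 'pos': array([574.6, 269.1, 203.8]), 'jaw': np.float64(78.6), 'turn': array([ 0.6,  0.2, -0.4]), 'shift_after_turn': array([143.8,  14.7,  59.7])}
```

```bash
python3 -m inch '[[70,[10,5,20],[0,0,0]],[70,[30,5,20],[0,0,0]],[70,[40,5,20],[0,0,0]],[70,[40,0,0],[0,0,0]],[70,[20,0,0],[0,0,0]],[70,[0,0,0],[0,0,0]]]' 20
python3 -c "
from h import *
print(go(636.5,271.5,9,78.5))"
```

```text
time: 3.25
position: [0.6397, 0.2762, 0.0632]
tool_rot: [0.072, 0.7, -0.066, 0.707]
ft_force: [-1.3, 0.4, 0.0]
grip_width: 0.0701
{'t': 3.25, 'pos': array([639.7, 276.2,  63.2]), 'jaw': np.float64(78.8), 'turn': array([ 0.3,  0.5, -0.6]), 'shift_after_turn': array([54.2, -5.2, -2.2])}
```

```bash
python3 -m inch '[[70,[25,-3,-1],[0,0.5,-0.6]],[70,[22,-2,-1],[0,0,0]],[70,[7,0,0],[0,0,0]],[30,[0,0,0],[0,0,0]],[30,[0,0,0],[0,0,0]],[30,[0,0,0],[0,0,0]],[30,[0,0,0],[0,0,0]],[30,[0,0,0],[0,0,0]]]' 20
python3 -c "
from h import *
print(go(636.5,271.5,9,78.5))"
```

```text
time: 4.25
position: [0.6413, 0.2733, 0.0131]
tool_rot: [0.069, 0.7, -0.068, 0.708]
ft_force: [0.2, -0.9, 0.2]
grip_width: 0.0356
{'t': 4.25, 'pos': array([641.3, 273.3,  13.1]), 'jaw': np.float64(78.9), 'turn': array([ 0.4,  0.6, -0.2]), 'shift_after_turn': array([ 4.1, -2.7, -4.3])}
```

```bash
python3 -m inch '[[30,[-20,0,0],[0,0,0]],[30,[-40,0,0],[0,0,0]],[30,[-30,0,0],[-7,0,0]],[30,[0,0,0],[-7,0,0]],[30,[0,0,0],[0,0,0]]]' 20
python3 -c "
from h import *
print(go(615,106,19,93))"
```

```text
time: 4.88
position: [0.6415, 0.2736, 0.1119]
tool_rot: [-0.019, 0.701, 0.021, 0.712]
ft_force: [-0.3, -0.3, -0.5]
grip_width: 0.0358
{'t': 4.88, 'pos': array([641.5, 273.6, 111.9]), 'jaw': np.float64(93.2), 'turn': array([ 0.2,  0.9, -0.1]), 'shift_after_turn': array([  92.9, -166. ,  -35.2])}
```

```bash
python3 -m inch '[[30,[0,-40,-9],[0,0.9,0]],[30,[0,-45,-9],[0,0,0]],[30,[0,-45,-9],[0,0,0]],[30,[20,-30,-6],[0,0,0]],[30,[25,0,0],[0,0,0]],[30,[0,0,0],[0,0,0]]]' 20
python3 -c "
from h import *
print(go(615,106,19,93))"
```

```text
time: 5.62
position: [0.6184, 0.1081, 0.0693]
tool_rot: [-0.015, 0.705, 0.017, 0.709]
ft_force: [-0.5, -0.2, 0.1]
grip_width: 0.0359
{'t': 5.62, 'pos': array([618.4, 108.1,  69.3]), 'jaw': np.float64(92.6), 'turn': array([-0.4,  0.3, -0.1]), 'shift_after_turn': array([50.3, -1.9, -3.5])}
```

```bash
python3 -m inch '[[30,[20,-2,-4],[0,0,0]],[30,[20,0,-1],[0,0,0]],[30,[8,0,0],[0,0,0]],[30,[3,0,0],[0,0,0]],[30,[0,0,0],[0,0,0]]]' 20
python3 -c "
from h import *
print(go(615,106,18,93))"
```

```text
time: 6.25
position: [0.6182, 0.1077, 0.0224]
tool_rot: [-0.014, 0.702, 0.016, 0.712]
ft_force: [-0.4, -0.3, -0.3]
grip_width: 0.0357
{'t': 6.25, 'pos': array([618.2, 107.7,  22.4]), 'jaw': np.float64(92.5), 'turn': array([-0.5,  0.8, -0.1]), 'shift_after_turn': array([ 4.4, -1.6, -3.2])}
```

```bash
python3 -m inch '[[30,[2,-2,-5],[0,0.8,0]],[30,[3,0,-3],[0,0,0]],[30,[2,0,0],[0,0,0]]]' 20
python3 -c "
from h import *
print(go(615,106,18,93),get_obs()['ft_force'])"
```

```text
time: 6.62
position: [0.6105, 0.1054, 0.0168]
tool_rot: [-0.015, 0.706, 0.016, 0.708]
ft_force: [-4.0, 0.2, 13.4]
grip_width: 0.0358
{'t': 6.62, 'pos': array([610.5, 105.4,  16.8]), 'jaw': np.float64(92.5), 'turn': array([-0.5,  0.1, -0.1]), 'shift_after_turn': array([-1.2,  0.3,  4.5])} [-4.04091574  0.2339597  13.41547064]
```

```bash
python3 -m inch '[[30,[-1,0,4],[0,0,0]],[30,[0,0,0],[0,0,0]]]' 20
python3 -c "
from h import *
print(go(615,106,18,93),get_obs()['ft_force'])"
```

```text
time: 6.88
position: [0.6149, 0.1055, 0.0179]
tool_rot: [-0.015, 0.706, 0.016, 0.708]
ft_force: [0.2, 0.2, -0.3]
grip_width: 0.0358
{'t': 6.88, 'pos': array([614.9, 105.5,  17.9]), 'jaw': np.float64(92.4), 'turn': array([-0.6,  0.1, -0.1]), 'shift_after_turn': array([-0.1,  0.5,  0.1])} [ 0.18304898  0.20430905 -0.29609546]
```

```bash
python3 -m inch '[[62,[0,0,0],[0,0,0]],[62,[0,0,0],[0,0,0]],[62,[0,0,0],[0,0,0]],[62,[-25,0,0],[0,0,0]],[62,[-40,0,0],[10,0,0]],[62,[-40,0,0],[10,0,0]],[62,[-20,0,0],[10,0,0]],[62,[0,0,0],[10,0,0]],[62,[0,0,0],[4.5,0,0]],[62,[0,0,0],[0,0,0]]]' 20
python3 - <<'E'
from h import *
a=imaging.camera("wrist");p=imaging.camera_params("wrist");save("w2.png",a)
for t,z in(("square",.02),("plate_square",.004),("bar",.008)):
    for d in imaging.cut_out("wrist",t)[:3]: print(t,rect("wrist",t,z,p,d=d),a[d["pixels"]].mean(0).round())
print(go(449.5,83.5,60,48))
E
```

```text
time: 8.12
position: [0.6141, 0.1053, 0.1467]
tool_rot: [0.263, 0.657, -0.261, 0.657]
ft_force: [-0.1, 0.4, 0.2]
grip_width: 0.0623
square (array([613.2, 104.8,  39.1,  40.1,   2.7]), np.float64(0.64)) [227. 224. 215.]
square (array([551.2, 248.4,  19.3,  39.9,  48. ]), np.float64(0.64)) [ 17.  52. 127.]
plate_square (array([610.7, 104.7,  76.1,  76.6, -87.1]), np.float64(0.93)) [161. 160. 162.]
bar (array([448.8,  83.3,  28.7,  61. , -42.2]), np.float64(0.58)) [223. 220. 212.]
{'t': 8.32, 'pos': array([614. , 105.2, 146.2]), 'jaw': np.float64(46.5), 'turn': array([-1.5, -0. , -0.1]), 'shift_after_turn': array([  86.2, -126.2, -107.7])}
```

View pics/w2.png

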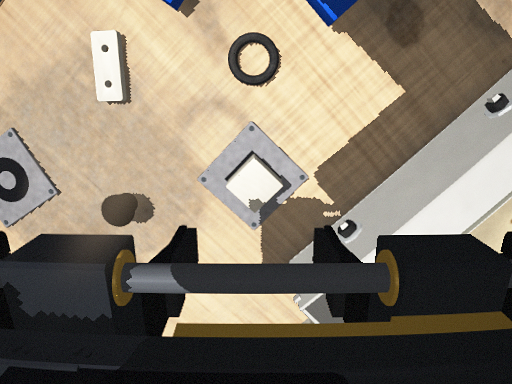

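```bash
python3 -m inch '[[55,[0,-31,-27],[-1.5,0,0]],[55,[0,-31,-27],[0,0,0]],[55,[10,-31,-27],[0,0,0]],[55,[30,-30,-24],[0,0,0]],[55,[30,0,0],[0,0,0]],[55,[10,0,0],[0,0,0]],[55,[0,0,0],[0,0,0]]]' 20
python3 -c "
from h import *
print(go(449,83.5,4,48))"
```

```text
time: 9.2
position: [0.4511, 0.0844, 0.0644]
tool_rot: [0.253, 0.66, -0.251, 0.662]
ft_force: [0.1, 0.2, 0.3]
grip_width: 0.0548
{'t': 9.2, 'pos': array([451.1,  84.4,  64.4]), 'jaw': np.float64(48.3), 'turn': array([ 0.3,  0.1, -0.2]), 'shift_after_turn': array([60.4, -2.1, -1. ])}
```

```bash
python3 -m inch '[[55,[25,-2,-1],[0,0,0]],[55,[22,0,0],[0,0,0]],[55,[9,0,0],[0,0,0]],[55,[4,0,0],[0,0,0]],[55,[0,0,0],[0,0,0]]]' 20
python3 -c "
from h import *
print(go(449,83.5,4,48))"
```

```text
time: 9.82
position: [0.4566, 0.0836, 0.0064]
tool_rot: [0.253, 0.655, -0.249, 0.667]
ft_force: [0.6, -1.0, 0.2]
grip_width: 0.055
{'t': 9.82, 'pos': array([456.6,  83.6,   6.4]), 'jaw': np.float64(48.4), 'turn': array([ 0.4,  0.7, -0.7]), 'shift_after_turn': array([ 2.4, -5.2, -5.6])}
```

```bash
python3 -m inch '[[55,[0,-5,-5],[0,0.7,-0.7]],[55,[2,0,0],[0,0,0]],[18,[0,0,0],[0,0,0]],[18,[0,0,0],[0,0,0]],[18,[0,0,0],[0,0,0]],[18,[0,0,0],[0,0,0]],[18,[0,0,0],[0,0,0]]]' 20
python3 -c "
from h import *
print(go(449,83.5,4,48),get_obs()['ft_force'])"
```

```text
time: 10.7
position: [0.4499, 0.0831, 0.0057]
tool_rot: [0.251, 0.661, -0.251, 0.662]
ft_force: [0.3, 0.3, 0.1]
grip_width: 0.0231
{'t': 10.7, 'pos': array([449.9,  83.1,   5.7]), 'jaw': np.float64(48.4), 'turn': array([ 0.4,  0.1, -0. ]), 'shift_after_turn': array([ 1.7, -0.4, -0.9])} [0.34432785 0.30488999 0.11109126]
```

```bash
python3 -m inch '[[18,[-15,0,0],[0,0,0]],[18,[-30,0,0],[0,0,0]],[18,[-30,0,0],[10,0,0]],[18,[0,0,0],[10,0,0]],[18,[0,0,0],[10,0,0]],[18,[0,0,0],[8,0,0]],[18,[0,0,0],[0,0,0]]]' 25
python3 -c "
from h import *
print(go(433,276,12,10.5),get_obs()['grip_width'])"
```

```text
time: 11.58
position: [0.45, 0.0833, 0.0887]
tool_rot: [0.459, 0.537, -0.457, 0.541]
ft_force: [-0.1, -0.7, -0.1]
grip_width: 0.0236
{'t': 11.57, 'pos': array([450. ,  83.3,  88.7]), 'jaw': np.float64(9.3), 'turn': array([-1.2,  0.1, -0.3]), 'shift_after_turn': array([  76.7,   18.4, -192.6])} 0.023609692294162588
```

```bash
python3 -m inch '[[18,[0,4,-45],[-1.2,0,0]],[18,[0,5,-50],[0,0,0]],[18,[0,5,-50],[0,0,0]],[18,[10,4,-47],[0,0,0]],[18,[25,0,0],[0,0,0]],[18,[5,0,0],[0,0,0]],[18,[0,0,0],[0,0,0]]]' 25
python3 -c "
from h import *
print(go(433,276,10,10.5),get_obs()['grip_width'])"
```

```text
time: 12.45
position: [0.4357, 0.2812, 0.0514]
tool_rot: [0.451, 0.544, -0.445, 0.55]
ft_force: [1.3, -0.2, -0.7]
grip_width: 0.0234
{'t': 12.45, 'pos': array([435.7, 281.2,  51.4]), 'jaw': np.float64(11.3), 'turn': array([ 0.8,  0.1, -0.7]), 'shift_after_turn': array([41.4, -3.6,  4.7])} 0.023375908111991053
```

```bash
python3 -m inch '[[18,[18,-3,4],[0,0,-0.7]],[18,[14,-2,2],[0,0,0]],[18,[5,-1,1],[0,0,0]],[18,[0,0,0],[0,0,0]]]' 25
python3 -c "
from h import *
print(go(433,276,10,10.5),get_obs()['grip_width'])"
```

```text
time: 12.95
position: [0.4321, 0.2709, 0.0129]
tool_rot: [0.449, 0.546, -0.449, 0.547]
ft_force: [0.1, 0.4, 0.1]
grip_width: 0.0235
{'t': 12.95, 'pos': array([432.1, 270.9,  12.9]), 'jaw': np.float64(11.2), 'turn': array([ 0.7,  0.1, -0. ]), 'shift_after_turn': array([ 2.9,  1.8, -4.9])} 0.023496448043865185
```

```bash
python3 -m inch '[[18,[1,1,-5],[0,0,0]],[18,[2,0,0],[0,0,0]],[18,[1,0,0],[0,0,0]]]' 25
python3 -c "
from h import *
print(go(433,276,10,10.5),get_obs()['ft_force'])"
```

```text
time: 13.32
position: [0.4326, 0.2765, 0.0096]
tool_rot: [0.449, 0.546, -0.449, 0.547]
ft_force: [-0.2, -1.9, 9.2]
grip_width: 0.0236
{'t': 13.32, 'pos': array([432.6, 276.5,   9.6]), 'jaw': np.float64(11.2), 'turn': array([ 0.7,  0.1, -0.1]), 'shift_after_turn': array([-0.4,  0.3,  0.5])} [-0.15528545 -1.94076439  9.24196032]
```

```bash
python3 -m inch '[[50,[0,0,0],[0,0,0]],[50,[0,0,0],[0,0,0]],[50,[0,0,0],[0,0,0]],[50,[-20,0,0],[0,0,0]],[70,[-40,0,0],[-9,0,0]],[70,[-40,0,0],[-10,0,0]],[70,[-40,0,0],[-10,0,0]],[70,[0,0,0],[-8,0,0]],[70,[0,0,0],[0,0,0]]]' 20
python3 - <<'E'
from h import *
a=imaging.camera("wrist");p=imaging.camera_params("wrist");save("w3.png",a)
for t,z in(("bar",.013),("plate_bar",.004)):
    for d in imaging.cut_out("wrist",t)[:3]: print(t,rect("wrist",t,z,p,d=d),a[d["pixels"]].mean(0).round())
print(go(610,-70,160,48))
E
```

```text
time: 14.45
position: [0.4322, 0.2769, 0.1538]
tool_rot: [0.245, 0.662, -0.246, 0.664]
ft_force: [-0.1, 0.2, 0.1]
grip_width: 0.0698
bar (array([432.9, 277.3,  26.2,  61.2, -80.1]), np.float64(0.85)) [243. 242. 236.]
plate_bar (array([434.3, 275.6,  76.7,  77.6, -79.7]), np.float64(0.71)) [173. 171. 173.]
{'t': 14.6, 'pos': array([432.1, 276.9, 153. ]), 'jaw': np.float64(49.3), 'turn': array([1.3, 0.1, 0.1]), 'shift_after_turn': array([  -7. , -138.8,  364.3])}
```

View pics/w3.png

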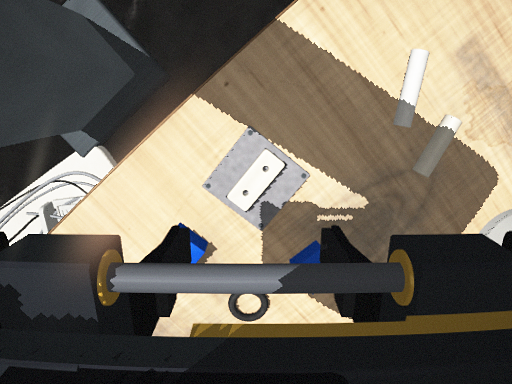

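```bash
python3 -m inch '[[75,[-2,-17,45],[0,0,0]],[75,[-2,-17,46],[0,0,0]],[75,[-2,-17,46],[0,0,0]],[75,[0,-17,46],[0,0,0]],[75,[0,-17,46],[0,0,0]],[75,[0,-17,46],[0,0,0]],[75,[0,-15,35],[0,0,0]],[75,[0,0,0],[0,0,0]],[75,[0,0,0],[0,0,0]]]' 20
python3 - <<'E'
from h import *
a=imaging.camera("wrist");p=imaging.camera_params("wrist");save("w4.png",a)
for t,z in(("bush",.023),("plate_round",.004),("plate_oblong",.004),("oblong",.01)):
    for d in imaging.cut_out("wrist",t)[:3]: print(t,rect("wrist",t,z,p,d=d),a[d["pixels"]].mean(0).round())
print(go(610,-70,100,48))
E
```

```text
time: 15.72
position: [0.5913, -0.0226, 0.1507]
tool_rot: [0.248, 0.666, -0.251, 0.657]
ft_force: [-0.5, -0.1, -0.1]
grip_width: 0.0751
bush (array([625.9, -69.2,  40.5,  42.4,  49.1]), np.float64(0.79)) [198. 194. 184.]
plate_round (array([443. , -73.6,  76.7,  77.1,  77. ]), np.float64(0.88)) [141. 140. 142.]
oblong (array([ 641.6, -168.1,   26. ,   43.1,   47.3]), np.float64(0.64)) [  7. 190. 188.]
oblong (array([ 442.9, -238.5,   11.7,   48.4,  -54. ]), np.float64(0.57)) [126. 122. 113.]
{'t': 15.97, 'pos': array([591.9, -21.9, 151.7]), 'jaw': np.float64(48.8), 'turn': array([ 0.8, -0.5,  0.5]), 'shift_after_turn': array([ 51.7, -23.6,  45.7])}
```

View pics/w4.png

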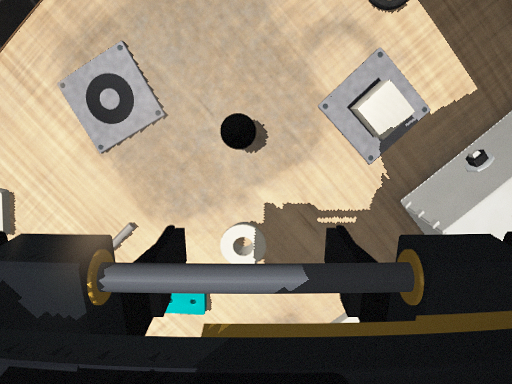

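```bash
python3 - <<'E'
from h import *
print(onz("top",[[279.6,167.0]],.023))
o=get_obs();print(go(623,-69.5,60,48))
d=imaging.tip_of("wrist","bush")[:2]
for e in d: print(e["confidence"],onz("wrist",[e["pixel"]],0.0))
E
```

```text
[[ 0.62558977 -0.0726905   0.023     ]]
{'t': 15.97, 'pos': array([591.9, -21.9, 151.7]), 'jaw': np.float64(48.8), 'turn': array([ 0.8, -0.5,  0.5]), 'shift_after_turn': array([ 91.7, -14.6,  55. ])}
0.9 [[ 0.62739157 -0.07321277  0.        ]]
```

```bash
python3 -m inch '[[75,[5,-5,22],[0.8,-0.5,0.5]],[75,[15,-5,20],[0,0,0]],[75,[30,-4,12],[0,0,0]],[75,[30,0,0],[0,0,0]],[75,[10,0,0],[0,0,0]],[75,[0,0,0],[0,0,0]]]' 20
python3 -c "
from h import *
print(go(626,-71.5,13,48))"
```

```text
time: 16.77
position: [0.6288, -0.0756, 0.0565]
tool_rot: [0.254, 0.657, -0.254, 0.662]
ft_force: [-0.5, 0.2, 0.6]
grip_width: 0.0746
{'t': 16.77, 'pos': array([628.8, -75.6,  56.5]), 'jaw': np.float64(47.9), 'turn': array([-0.1,  0.4, -0.2]), 'shift_after_turn': array([43.5,  1.2, -4.8])}
```

```bash
python3 -m inch '[[75,[18,-1,-4],[0,0.4,0]],[75,[15,-1,-3],[0,0,0]],[75,[6,0,-1],[0,0,0]],[75,[0,0,0],[0,0,0]]]' 20
python3 -c "
from h import *
print(go(626,-71.5,13,48),get_obs()['ft_force'])
a=imaging.camera('wrist');save('w5.png',a)"
```

```text
time: 17.27
position: [0.6223, -0.0716, 0.0165]
tool_rot: [0.255, 0.659, -0.253, 0.661]
ft_force: [-0.4, -0.0, -0.0]
grip_width: 0.0747
{'t': 17.27, 'pos': array([622.3, -71.6,  16.5]), 'jaw': np.float64(47.9), 'turn': array([-0.1,  0.1, -0.2]), 'shift_after_turn': array([3.5, 2.6, 2.7])} [-0.44091659 -0.0105356  -0.03939191]
```

View pics/w5.png

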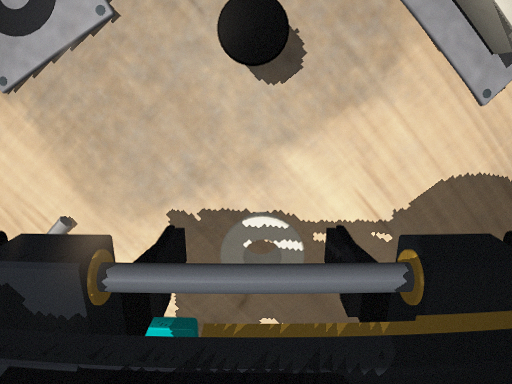

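```bash
python3 - <<'E'
from h import *
o,c=onz("wrist",[[263,217],[263,254]],.023)[:2]
print(o,c); r=onz("wrist",[[221,257],[305,257]],.023); print(r, np.linalg.norm(r[0]-r[1]),r.mean(0))
E
```

```text
[ 0.61184965 -0.05740059  0.023     ] [ 0.62721903 -0.0710592   0.023     ]
[[ 0.61378583 -0.08853665  0.023     ]
 [ 0.64336983 -0.0559142   0.023     ]] 0.04403904245654824 [ 0.62857783 -0.07222542  0.023     ]
```

```bash
python3 -m inch '[[75,[3,3,4],[0,0,0]],[75,[1,0,0],[0,0,0]],[36,[0,0,0],[0,0,0]],[36,[0,0,0],[0,0,0]],[36,[0,0,0],[0,0,0]],[36,[0,0,0],[0,0,0]],[36,[0,0,0],[0,0,0]]]' 20
python3 -c "
from h import *
o=get_obs();print(go(627.5,-72,13,48),o['ft_force'],o['grip_width'])"
```

```text
time: 18.2
position: [0.6293, -0.0725, 0.0142]
tool_rot: [0.255, 0.658, -0.253, 0.662]
ft_force: [0.4, 0.6, -1.1]
grip_width: 0.0411
{'t': 18.2, 'pos': array([629.3, -72.5,  14.2]), 'jaw': np.float64(47.9), 'turn': array([-0.1,  0.3, -0.3]), 'shift_after_turn': array([ 1.2, -0.8, -1.7])} [ 0.3717904   0.56036922 -1.12145544] 0.041149110064369734
```

```bash
python3 -m inch '[[36,[-15,0,0],[0,0,0]],[36,[-35,0,0],[0,0,0]],[36,[-35,0,0],[0,0,0]],[36,[0,0,0],[0,0,0]]]' 20
python3 - <<'E'
from h import *
o=get_obs();print(go(442.5,-72.5,19,48),o['grip_width'])
a=imaging.camera('wrist');save('w6.png',a[150:320,120:400])
for t,z in(("oblong",.01),("plate_round",.004)):
  p=imaging.camera_params("wrist")
  for d in imaging.cut_out("wrist",t)[:3]: print(t,rect("wrist",t,z,p,d=d),a[d["pixels"]].mean(0).round())
E
```

```text
time: 18.7
position: [0.6289, -0.0727, 0.1039]
tool_rot: [0.255, 0.657, -0.253, 0.663]
ft_force: [0.5, 0.0, 0.1]
grip_width: 0.0412
{'t': 18.7, 'pos': array([628.9, -72.7, 103.9]), 'jaw': np.float64(47.9), 'turn': array([-0.1,  0.3, -0.3]), 'shift_after_turn': array([  84.9, -124.6, -138.7])} 0.041217655651750056
oblong (array([ 622.4, -158.2,   12.3,   13.3,  -41.7]), np.float64(0.67)) [ 21. 152. 148.]
plate_round (array([441.8, -72.5,  75.2,  76.8,  76.8]), np.float64(0.67)) [139. 137. 139.]
```

View pics/w6.png

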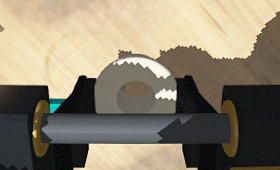

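```bash
python3 - <<'E'
from h import *
r=onz("wrist",[[258,202],[216,235],[300,235]],.1127)
o=get_obs();m=R.from_quat(o["tool_rot"]).as_matrix()
print(((r-o["position"])@m*1000).round(1))
E
python3 -m inch '[[36,[0,-30,-33],[0,0.3,-0.3]],[36,[0,-32,-35],[0,0,0]],[36,[0,-32,-35],[0,0,0]],[36,[20,-30,-34],[0,0,0]],[36,[15,0,0],[0,0,0]],[36,[0,0,0],[0,0,0]]]' 20
python3 -c "
from h import *
print(go(442.5,-72.5,19,48))"
```

```text
[[-12.9   0.9 -27.6]
 [-13.  -19.7 -10.6]
 [-12.9  21.5 -10.6]]
time: 19.6
position: [0.43, -0.0695, 0.0596]
tool_rot: [0.254, 0.668, -0.254, 0.652]
ft_force: [0.2, -0.1, 0.4]
grip_width: 0.0412
{'t': 19.6, 'pos': array([430. , -69.5,  59.6]), 'jaw': np.float64(47.9), 'turn': array([-0.1, -1.2,  0.4]), 'shift_after_turn': array([40.6,  6.1, 11.3])}
```

```bash
python3 -m inch '[[36,[12,4,9],[0,-1.2,0.4]],[36,[14,0,3],[0,0,0]],[36,[8,0,0],[0,0,0]],[36,[0,0,0],[0,0,0]]]' 20
python3 -c "
from h import *
print(go(446,-76,18.5,48))"
```

```text
time: 20.1
position: [0.4422, -0.0746, 0.0233]
tool_rot: [0.253, 0.661, -0.254, 0.66]
ft_force: [-1.3, -0.1, -0.4]
grip_width: 0.0414
{'t': 20.1, 'pos': array([442.2, -74.6,  23.3]), 'jaw': np.float64(48.0), 'turn': array([-0. , -0.1,  0.1]), 'shift_after_turn': array([4.8, 1.5, 3.8])}
```

```bash
python3 -m inch '[[36,[2,1,4],[0,0,0]],[36,[2,0,0],[0,0,0]],[36,[1,0,0],[0,0,0]]]' 20
python3 -c "
from h import *
print(go(446,-76,18.5,48),get_obs()['ft_force'])"
```

```text
time: 20.48
position: [0.4465, -0.0767, 0.0186]
tool_rot: [0.253, 0.66, -0.254, 0.66]
ft_force: [1.2, 0.8, -0.1]
grip_width: 0.0412
{'t': 20.48, 'pos': array([446.5, -76.7,  18.6]), 'jaw': np.float64(48.0), 'turn': array([-0.,  0.,  0.]), 'shift_after_turn': array([ 0.1,  0.2, -0.9])} [ 1.1663882   0.80425374 -0.08955187]
```

```bash
python3 -m inch '[[36,[1.5,0,0],[0,0,0]],[36,[0,0,0],[0,0,0]],[70,[0,0,0],[0,0,0]],[70,[0,0,0],[0,0,0]],[70,[0,0,0],[0,0,0]],[70,[0,0,0],[0,0,0]],[70,[-20,0,0],[0,0,0]],[70,[-35,0,0],[0,0,0]],[70,[-40,0,0],[9,0,0]],[70,[-30,0,0],[0,0,0]],[70,[0,0,0],[0,0,0]]]' 20
python3 - <<'E'
from h import *
a=imaging.camera('wrist');save('w7.png',a);p=imaging.camera_params("wrist")
for t,z in(("oblong",.01),("plate_round",.004),("bush",.027)):
  for d in imaging.cut_out("wrist",t)[:3]: print(t,rect("wrist",t,z,p,d=d),a[d["pixels"]].mean(0).round())
print(go(430,-251,60,39))
E
```

```text
time: 21.85
position: [0.446, -0.0765, 0.1458]
tool_rot: [0.306, 0.638, -0.306, 0.637]
ft_force: [0.4, 0.2, -0.5]
grip_width: 0.0697
plate_round (array([441.2, -72.7,  75. ,  75.9, -12.6]), np.float64(0.92)) [145. 144. 146.]
bush (array([443.7, -75.2,  41.4,  41.6, -51.2]), np.float64(0.77)) [212. 209. 200.]
{'t': 22.05, 'pos': array([443.7, -75.6, 143. ]), 'jaw': np.float64(38.7), 'turn': array([-0.3, -0.5,  0.3]), 'shift_after_turn': array([  83. , -121. ,  127.6])}
```

View pics/w7.png

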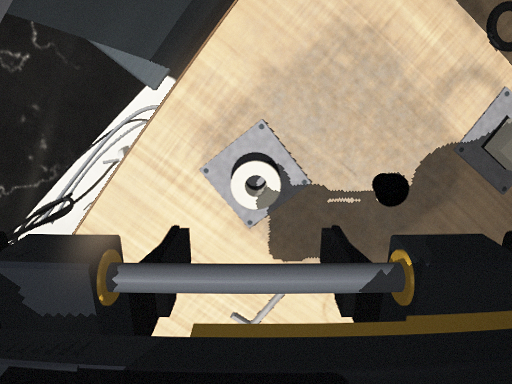

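```bash
python3 -m inch '[[60,[0,-24,26],[0,0,0]],[60,[0,-24,26],[0,0,0]],[60,[0,-24,26],[0,0,0]],[60,[0,-24,26],[0,0,0]],[60,[0,0,0],[0,0,0]],[60,[0,0,0],[0,0,0]]]' 20
python3 - <<'E'
from h import *
a=imaging.camera('wrist');save('w8.png',a);p=imaging.camera_params("wrist")
for t,z in(("oblong",.010),("plate_oblong",.004)):
  for d in imaging.cut_out("wrist",t)[:3]: print(t,rect("wrist",t,z,p,d=d),a[d["pixels"]].mean(0).round())
print(go(430,-251,60,39))
E
```

```text
time: 22.8
position: [0.4293, -0.2171, 0.134]
tool_rot: [0.307, 0.647, -0.305, 0.628]
ft_force: [0.6, 0.7, -0.6]
grip_width: 0.0598
oblong (array([ 486.3, -335.2,   30.6,   52.5,   39.6]), np.float64(0.92)) [215. 125. 158.]
oblong (array([ 432. , -252. ,   32. ,   53.1,  -52.8]), np.float64(0.89)) [229. 225. 214.]
plate_oblong (array([ 573.8, -276.5,   15.8,   21.1,   38.2]), np.float64(0.68)) [145. 144. 146.]
{'t': 22.95, 'pos': array([ 430. , -217. ,  134.7]), 'jaw': np.float64(38.8), 'turn': array([-0.2, -1.4,  0.5]), 'shift_after_turn': array([ 74.7, -21.4,  26.5])}
```

View pics/w8.png

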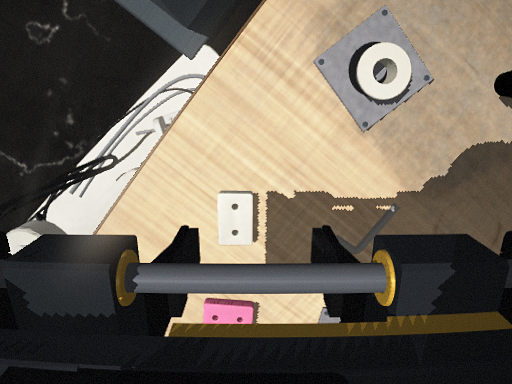

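```bash
python3 -m inch '[[60,[5,-10,15],[0,-1.4,0.5]],[60,[25,-8,12],[0,0,0]],[60,[30,0,0],[0,0,0]],[60,[15,0,0],[0,0,0]],[60,[0,0,0],[0,0,0]]]' 20
python3 -c "
from h import *
print(go(432,-252,4,38))"
```

```text
time: 23.58
position: [0.4349, -0.2524, 0.0576]
tool_rot: [0.303, 0.635, -0.305, 0.642]
ft_force: [-0.0, -1.0, -0.7]
grip_width: 0.06
{'t': 23.57, 'pos': array([ 434.9, -252.4,   57.6]), 'jaw': np.float64(39.1), 'turn': array([ 1.1,  0.6, -0.1]), 'shift_after_turn': array([53.6, -2. , -2.1])}
```

```bash
python3 -m inch '[[60,[22,-2,-3],[1.1,0.6,0]],[60,[20,-1,-2],[0,0,0]],[60,[8,0,-1],[0,0,0]],[60,[2,0,0],[0,0,0]],[60,[0,0,0],[0,0,0]]]' 20
python3 -c "
from h import *
print(go(432,-252,4,38))"
```

```text
time: 24.2
position: [0.4316, -0.2526, 0.0073]
tool_rot: [0.309, 0.633, -0.31, 0.639]
ft_force: [0.1, 0.2, 0.1]
grip_width: 0.0598
{'t': 24.2, 'pos': array([ 431.6, -252.6,    7.3]), 'jaw': np.float64(38.1), 'turn': array([ 0.1,  0.5, -0.1]), 'shift_after_turn': array([ 3.3,  0.7, -0.2])}
```

```bash
python3 -m inch '[[60,[3,0,0],[0,0.5,0]],[26,[0,0,0],[0,0,0]],[26,[0,0,0],[0,0,0]],[26,[0,0,0],[0,0,0]],[26,[0,0,0],[0,0,0]],[26,[0,0,0],[0,0,0]]]' 20
python3 -c "
from h import *
o=get_obs();print(go(432,-252,4,38),o['ft_force'],o['grip_width'])"
```

```text
time: 24.95
position: [0.4326, -0.2534, 0.0056]
tool_rot: [0.31, 0.635, -0.309, 0.637]
ft_force: [-0.7, -0.4, -0.2]
grip_width: 0.0319
{'t': 24.95, 'pos': array([ 432.6, -253.4,    5.6]), 'jaw': np.float64(38.1), 'turn': array([ 0.1,  0.1, -0.2]), 'shift_after_turn': array([ 1.6,  0.4, -1.4])} [-0.67459497 -0.40414407 -0.23435468] 0.03193843163820848
```

```bash
python3 - <<'E'
from h import *
s=cv2.imread("pics/scene0.png");t=cv2.imread("pics/top0.png")
a=cv2.resize(s[140:280,300:500],(800,560),interpolation=cv2.INTER_CUBIC)
cv2.imwrite("pics/v2.png",a)
p=imaging.camera_params("top");v=lambda x,y:(x/2.85+120,y/2.85+120)
print(onz("top",[v(545,52),v(780,62),v(545,42),v(780,50)],0,p).round(3))
# project predicted body end to scene at z=0.085
ps=imaging.camera_params("scene");K=np.array(ps["camera_matrix"]);Rm=R.from_quat(ps["rotation"]).as_matrix()
for P in([.713,-.21,0],[.713,-.21,.085],[.72,-.2,0],[.72,-.2,.05],[.72,-.3,0],[.72,-.3,.05]):
    q=Rm.T@(np.array(P)-ps["xyz"]);u=q[:2]/q[2];u*=1+ps["k1"]*(u@u)
    px=np.array([K[0,0]*u[0]+K[0,2],K[1,1]*u[1]+K[1,2]]);print(P,((px-[300,140])*4).round())
E
```

```text
[[ 0.732 -0.169  0.   ]
 [ 0.735 -0.434  0.   ]
 [ 0.744 -0.169  0.   ]
 [ 0.749 -0.434  0.   ]]
[0.713, -0.21, 0] [183. 285.]
[0.713, -0.21, 0.085] [207. 190.]
[0.72, -0.2, 0] [178. 272.]
[0.72, -0.2, 0.05] [192. 217.]
[0.72, -0.3, 0] [299. 361.]
[0.72, -0.3, 0.05] [318. 307.]
```

View pics/v2.png

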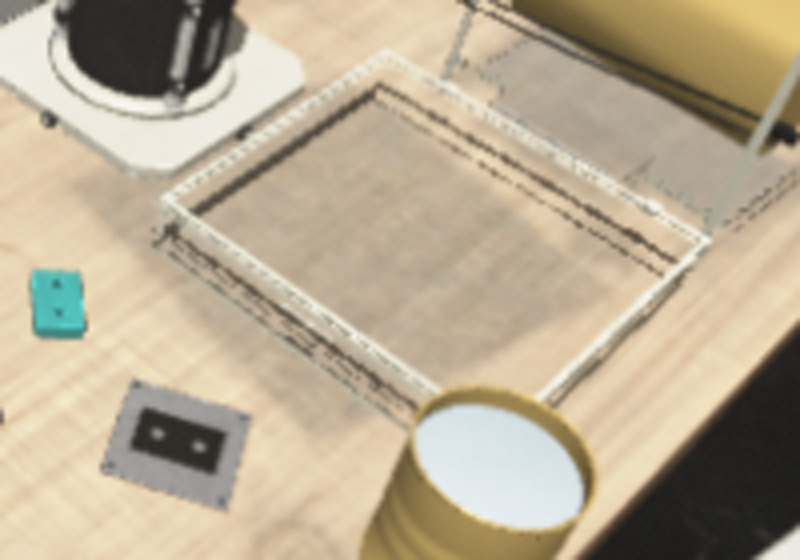

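```bash
python3 -m inch '[[26,[-15,0,0],[0,0,0]],[26,[-35,0,0],[0,0,0]],[26,[-35,0,0],[5,0,0]],[26,[0,0,0],[5.5,0,0]],[26,[0,0,0],[0,0,0]]]' 25
python3 -c "
from h import *
o=get_obs();print(go(611,-288.5,10,27.6),o['grip_width'])"
```

```text
time: 25.58
position: [0.4322, -0.2534, 0.0966]
tool_rot: [0.368, 0.602, -0.367, 0.606]
ft_force: [-0.4, -0.7, 0.1]
grip_width: 0.0313
{'t': 25.57, 'pos': array([ 432.2, -253.4,   96.6]), 'jaw': np.float64(27.3), 'turn': array([-0.3,  0.2, -0.2]), 'shift_after_turn': array([ 86.6, 142.1, 114. ])} 0.031256282945036414
```

```bash
python3 -m inch '[[26,[0,34,27],[0,0,0]],[26,[0,36,29],[0,0,0]],[26,[0,36,29],[0,0,0]],[26,[15,34,27],[0,0,0]],[26,[20,0,0],[0,0,0]],[26,[0,0,0],[0,0,0]]]' 25
python3 -c "
from h import *
o=get_obs();print(go(611,-288.5,10,27.6),o['grip_width'])"
```

```text
time: 26.32
position: [0.6095, -0.2867, 0.0607]
tool_rot: [0.366, 0.606, -0.364, 0.605]
ft_force: [-0.7, 0.8, -0.7]
grip_width: 0.0315
{'t': 26.32, 'pos': array([ 609.5, -286.7,   60.7]), 'jaw': np.float64(27.8), 'turn': array([ 0.2, -0.1, -0. ]), 'shift_after_turn': array([50.7,  0.5,  2.2])} 0.03152727586105997
```

```bash
python3 -m inch '[[26,[20,-3,0],[0,0,0]],[26,[18,-1,0],[0,0,0]],[26,[8,0,0],[0,0,0]],[26,[0,0,0],[0,0,0]]]' 25
python3 -c "
from h import *
o=get_obs();print(go(611,-288.5,10,27.6),o['grip_width'],o['ft_force'])"
```

```text
time: 26.82
position: [0.6021, -0.2879, 0.0118]
tool_rot: [0.366, 0.608, -0.365, 0.603]
ft_force: [0.4, -0.1, 0.4]
grip_width: 0.0316
{'t': 26.82, 'pos': array([ 602.1, -287.9,   11.8]), 'jaw': np.float64(27.8), 'turn': array([ 0.2, -0.4,  0.1]), 'shift_after_turn': array([1.8, 7.6, 4.6])} 0.031563918331694654 [ 0.3610153  -0.10038537  0.41135604]
```

```bash
python3 -m inch '[[26,[0,7,4],[0,0,0]],[26,[1.5,0,0],[0,0,0]],[26,[1,0,0],[0,0,0]]]' 25
python3 -c "
from h import *
o=get_obs();print(go(611,-288.5,10,27.6),o['grip_width'],o['ft_force'])"
```

```text
time: 27.2
position: [0.612, -0.289, 0.0105]
tool_rot: [0.366, 0.607, -0.365, 0.604]
ft_force: [-0.1, 0.9, -0.5]
grip_width: 0.0317
{'t': 27.2, 'pos': array([ 612. , -289. ,   10.5]), 'jaw': np.float64(27.8), 'turn': array([ 0.2, -0.2, -0. ]), 'shift_after_turn': array([ 0.5, -0.7, -0.9])} 0.03166797684049675 [-0.10928614  0.94700873 -0.53032821]
```

```bash
python3 -m inch '[[26,[1.5,0,0],[0,0,0]],[26,[0,0,0],[0,0,0]],[60,[0,0,0],[0,0,0]],[60,[0,0,0],[0,0,0]],[60,[0,0,0],[0,0,0]],[60,[-20,0,0],[0,0,0]],[60,[-40,0,0],[0,0,0]],[60,[-40,0,-10],[0,0,0]],[60,[-40,0,-20],[0,0,0]],[60,[0,0,0],[0,0,0]]]' 20
python3 - <<'E'
from h import *
a=imaging.camera('wrist');save('w9.png',a);p=imaging.camera_params("wrist")
for t,z in(("oblong",.014),("plate_oblong",.004)):
  for d in imaging.cut_out("wrist",t)[:3]: print(t,rect("wrist",t,z,p,d=d),a[d["pixels"]].mean(0).round())
print(get_obs()["position"])
E
```

```text
time: 28.45
position: [0.5991, -0.2633, 0.1591]
tool_rot: [0.366, 0.604, -0.365, 0.606]
ft_force: [0.8, 0.1, 0.6]
grip_width: 0.0602
oblong (array([ 632.3, -167.9,   33.7,   51. ,   45.8]), np.float64(0.89)) [  9. 188. 186.]
oblong (array([ 491.2, -336.9,   33.8,   53.4,   33.3]), np.float64(0.69)) [235. 157. 181.]
oblong (array([ 610.4, -286.5,   31.4,   51.5,  -63. ]), np.float64(0.57)) [230. 227. 217.]
plate_oblong (array([ 610.8, -288.9,   75. ,   75.2,   27.8]), np.float64(0.69)) [130. 129. 130.]
[ 0.59722622 -0.26322017  0.15397894]
```

View pics/w9.png

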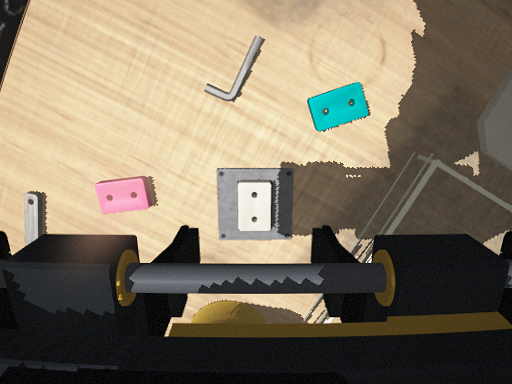

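```bash
python3 - <<'E'
from h import *
a=imaging.camera('scene');p=imaging.camera_params("scene");save("s2.png",a)
imaging.camera('top')
pt=imaging.camera_params("top")
for cam,q in(("top",pt),("scene",p)):
 for t,z in(("oblong",.014),("bar",.013),("square",.027),("bush",.026)):
  for d in imaging.cut_out(cam,t)[:4]: print(cam,t,rect(cam,t,z,q,d=d))
o=get_obs();print(o["time"],o["ft_force"])
cv2.imwrite("pics/v3.png",cv2.resize(cv2.imread("pics/s2.png")[120:320,120:400],(800,571),interpolation=cv2.INTER_CUBIC))
E
```

```text
top bar (array([413.2, -59. ,  26. ,  67.3,  56.4]), np.float64(0.52))
top square (array([536.3, 260.5,  33.8,  36.8, -87.3]), np.float64(0.74))
scene oblong (array([ 626.6, -175.4,   30.5,   58.7,   44.5]), np.float64(0.69))
scene oblong (array([ 606.3, -293. ,   39.6,   49.8,  -62.2]), np.float64(0.63))
scene oblong (array([ 484.2, -345.8,   37.3,   58.8,   34. ]), np.float64(0.63))
scene oblong (array([446.1, -77.2,  39.7,  52. ,  51.6]), np.float64(0.18))
scene square (array([427.5, 153. ,  50.1,  57.3, -82.6]), np.float64(0.55))
scene square (array([602.6,  92.9,  46.2,  63. ,  51. ]), np.float64(0.49))
scene square (array([529.9, 241.1,  49.1,  63.7,  87.3]), np.float64(0.45))
scene bush (array([438.9, -84.9,  41.4,  51. ,  50.9]), np.float64(0.64))
scene bush (array([420.7, 242.4,  75.2,  76.4,  11. ]), np.float64(0.36))
29.1 [-0.7851462  -0.45703788 -0.05698049]
```

View pics/v3.png

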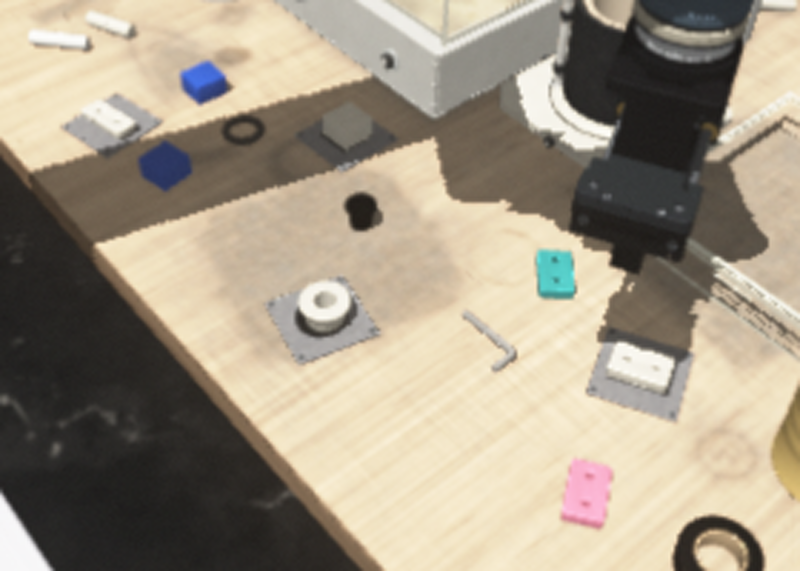

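```bash
python3 -c "
from h import *
robot.hand_in()"
```

```text
the job is handed in; nothing more can be done
```

All four white parts are released on their matching plates, and I handed the job in at about 29 s of the 88 s allowed. The hand-in gave no verdict. Wrist views after each release gave these figures, with part heights assumed:

| Part | Distance from plate centre | Angle to outline |
|---|---|---|
| Square | about 2–3 mm | aligned within a few degrees |
| Bar | about 2 mm | 0.4° |
| Bush | about 3–4 mm | free |
| Oblong | about 2.5 mm | 1° |

The last scene picture shows all four parts flat on their plates. The pink, turquoise and blue look-alikes were never touched. The arm is well clear and the highest contact force I read was about 13 N.

Some checks disagreed or fell short:
- **Top view at the end:** it was mostly blocked by the arm, so it confirmed none of the four parts. It also gave a false "bar" near the bush.
- **Scene camera:** the part positions it gave were 5–16 mm off the wrist views, and it did not report the bar at all. I put this down to parts seen at a slant and trusted the close wrist views instead.
- **Bush grip:** the fingers read 41 mm across the 44 mm flange. Even so, the bush was held firmly and stands flat.

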